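Lock the lid of the specimen carrier

TASK

Lock the lid of the grey specimen carrier: with the fingertips push the slotted disc round by its pins until its slot lines up with the sliding bar, and only then push the bar by its tab through the slot and into the keeper, fully home. Push only: do not lift the bar, and leave the other things on and around the carrier where they are.

Things in the scene. Friction and masses are not known exactly. Their poses are not given: they have to be found in the camera images.
- case: Low grey specimen carrier, 320 x 180 x 60 mm, fixed, placed and turned anew each time. Origin: centre of its underside; x: along its length, the way the bar is pushed; z up; flat top at z = 60. The lock lies along y = 0: disc axis at x = 75, keeper at x = 121 to 141, bar track (24 wide, low rails 27 apart outside, tops at z = 70) from x = -130 to the guide block.
- guide (a point): Centre of the top of the aluminium guide block (38 mm along the case's x, 43 mm wide, 84 mm above the bench), x = 10 mm in the case's frame. The bar runs through it under its strap; its rear face (x = -9 mm) is the stop that the bar's tab meets when the bar is fully home.
- keeper (a point): Centre of the keeper's opening (21 mm wide) at x = 131 mm in the case's frame, 71 mm above the bench. The keeper is a small aluminium bridge, 20 mm along x, 41 mm wide, top 84 mm above the bench, beyond the disc.
- lock_disc (a joint): Angle (rad) of the disc about its upright axis, counter-clockwise seen from above positive; 0 and 3.14 are both lined up with the bar (either will do). Stops at -0.3 and 3.44; starts between 0.6 and 2.54. Held by friction alone (0.08 N m, about 3 N at a pin): it stays where it is left.
- slot (a point): On the axis of the steel disc (80 mm diameter), at its top, 78 mm above the bench. x runs along the slot, which goes right across the disc, 21 mm wide, open at the top. The bar is 16 mm wide, its nose round and the slot's mouths flared, so 0.06 rad of misalignment still lets it through.
- pin_a (a point): Centre of the top of one of the disc's two upright steel pins: 10 mm diameter, 30 mm tall (from 78 to 108 mm above the bench), 28 mm from the disc's axis along the slot frame's +y, i.e. square to the slot.
- pin_b (a point): Top of the other pin, the same, 28 mm along the slot frame's -y.
- bar: Loose steel bar, 154 x 16 x 12 mm, 0.15 to 0.3 kg, on the track, underside 65 mm above the bench. Origin: centre of its underside; x points to its round nose. A tab stands across its tail (x = -77 to -69): 30 wide, from 8 to 34 above its underside. Origin starts at x = -60 to -50 in the case's frame and is at x = +60 fully home. Slides with 1 to 4 N.
- tab (a point): Centre of the tab's rear face (the one to push), 77 mm behind the bar's origin and 21 mm above its underside.
- vial_a: Clear plastic vial standing on the bench at the case's -y side, 27 mm diameter, 95 mm tall, black plug; origin at its foot. Leave alone.
- vial_b: Same vial, standing at the case's +y side. Leave alone.
- plug: Black vial plug standing on the case's top near its +y edge, 25 mm diameter, 28 mm tall; origin at its foot. Leave alone.
- dish: Small clear dish on the case's top near its -y edge, 37 mm diameter, 12 mm tall; origin at its foot. Leave alone.
- marker: White marker pen with a black cap lying on the bench beside the case's -y side, 115 x 10 x 10 mm along its x; origin under its centre. Leave alone.
- tape: Roll of tape lying flat on the bench to the left, 60 mm diameter, 19 mm high; origin under its centre. Leave alone.
- pad: Foam pad with holes lying on the bench to the right, 100 x 80 x 14 mm; origin under its centre. Leave alone.

How it is judged:
On the way, in this order (a step that is already met when the one before it is completed fails the run):
1. the slot is lined up with the bar (within 0.10 rad) while the bar is still short of the disc (angle between the x axis of slot and the x axis of case, either way round below 0.1 rad and x of bar in the frame of case below -0.035 m), for 0.2 s.
2. the bar is pushed through the slot into the keeper, fully home (x of bar in the frame of case between 0.055 and 0.064 m and y of bar in the frame of case between -0.004 and 0.004 m and z of bar in the frame of case below 0.07 m), for 0.2 s.
At the end, for the whole second after the job is handed in: The bar lies level through the disc's slot and in the keeper, its tab within 5 mm of the guide block, the slot lined up within 0.10 rad, everything at rest (all of step 2 and angle between the x axis of slot and the x axis of case, either way round below 0.1 rad and linear speed of bar below 0.01 m/s and angle between bar's own z axis and vertical below 0.06 rad); the robot touches nothing.
It fails at once if the bar is lifted (more than 8 mm above its track) (z of bar in the frame of case above 0.073 m).
It fails at once if another thing on or around the carrier is shifted by more than 20 mm or lifted (distance of any of vial_a, vial_b, plug, dish, marker, tape, pad from where it was at the start of the episode above 0.02 m).
It also fails if it takes over 48 s, if anything falls off the work surface, if the arm or the gripper's body presses on something with over 40 N, if the wrist force passes 120 N, or if a joint passes its speed limit or range.

ROBOT

A 6-joint arm with a two-finger parallel gripper is mounted at the origin on the work surface. World frame = base frame: x ahead of the robot, y to its left, z up, the work surface at z = 0. Lengths are in m, angles in rad, forces in N, time in s.
With the tool pointing down it reaches from about 0.375 to 0.975 m from the base axis. Payload 3.8 kg.
Tool frame: the origin (TCP) lies on the centre line of the jaws, within the pads' length; the fingertips stand ctrl.nose_length ahead of it and the grasp point (between the pads) lies 6 mm ahead of it (ctrl.nose_length is the distance from the TCP to the fingertips, in m); z points along the fingers, y is the line along which they close (so a half turn about z gives the same grasp; the last joint's range is limited). The gripper opens to 85 mm and grips with 20 to 120 N. Pads are 22 mm wide; open, the fingers measure 114 mm over their backs; the gripper's body (76 mm by 85 mm) begins 54 mm behind the grasp point. The pads swing forward as they close: fully open they stand 13 mm farther back than shut.
Start: joints at [-1.285, 0.264, 1.604, -0, 1.274, -0.037], TCP at [0.214, -0.64, 0.256] pointing down, gripper open.
Joint ranges: [-2.63, 2.63], [-0.94, 2.18], [0.31, 2.57], [-1.31, 4.45], [0, 2.66], [-2.55, 2.55]. Speed limits (rad/s): [2.57, 2.57, 3.14, 3.14, 3.14, 3.14].

INTERFACE

Orientations are given as a rotation vector (axis times angle).
In Python, from station import ctrl gives the robot as it stands.
- The arm moves only by the shell command python3 -m jog 'ROWS'. ROWS is JSON, a list that holds one entry, the list of rows, each a list of 7 numbers: the shift along the tool's x, y, z scaled (see below), then the turn, a rotation vector about the tool's x, y, z scaled (see below), then the closure in counts, from 0 (fully open) to 255 (shut). A call has 1 to 10 rows; each row shifts and turns the commanded pose from where the row before left it, along the tool's axes as they then stand; what a row does not reach is not made up. The controller multiplies each number of a shift by 30 cm and each number of a turn by 180 degrees. A row lasts 1/8 s, in which the tool goes at most 62.5 mm and 10.7 degrees, less where a joint would pass 70% of its speed; a pose out of reach is approached as far as the arm can. A call with a number of a shift or a turn outside -1 to 1 is refused whole. A call with a gripper value outside its range is refused whole. The fingers move at their own pace and stop on an object; the grip force is fixed at half the most. Time passes only in rows, so rows that do not move let the fingers close. It gives the time, the measured TCP pose, the force, the opening and the grip force at its end, in the units of the state.
- ctrl.get_obs(): the state, without advancing time (a new reading comes with each control period).
- ctrl.read_camera(name): name is "scene" or "top"; returns a dict with "color" (480x640x3 uint8, red, green, blue), "z_map" (480x640 float32, m along the optical axis (not along the pixel's ray), 0 where there is no reading), "intrinsics" (3x3 intrinsics, pixels), "world_to_cam" (4x4, takes a point from world to camera coordinates). Camera axes: x right, y up, looking along -z (the intrinsics and any distortion apply to the point x, -y, -z); pixel columns grow to the right and rows downward; lengths in m; the calibration is good to about 2 mm. A picture is of the moment at which its call begins.
- ctrl.hand_in(): hands the job in; it is judged then, once.
The state is a dict: "t": time; "joint_positions": joint angles; "qvel": joint speeds; "joint_torque": joint torques, N m; "tool_pos": TCP position; "orientation": TCP orientation; "wrist_force": force on the tool from outside, world axes, zero at the start; "moment": the same for the moment, N m; "gripper_width": finger opening in m; "gripper_force": force on a finger pad.
Only numpy, scipy, OpenCV 4.12 (cv2) and the standard library are available. Lean on these libraries where they do the work, as an engineer would, in place of code of your own. Each camera call takes 0.05 s, during which the arm holds its last target. There are 200 camera calls.

## Working session

There is one attempt and no reset: what is moved stays moved. The work goes in short steps, Python scripts to look and compute and a shell command to move; the robot and the scene stay as the last step left them, time stands still between calls to the robot, and variables do not carry over. Pictures are saved under pics/ and viewed, at most 10 in all, crops included, and the job is handed in when it is done.

```bash
mkdir -p pics; ls; cat > h.py <<'E'
import numpy as np, cv2
from station import ctrl
def grab(n):
    c=ctrl.read_camera(n); np.savez(f'{n}.npz',**{k:np.asarray(v) for k,v in c.items()}); return c
def load(n): return dict(np.load(f'{n}.npz'))
def ray(c,u,v):
    M=np.linalg.inv(c['world_to_cam']); d=np.linalg.inv(c['intrinsics'])@[u,v,1]
    d=np.array([d[0],-d[1],-d[2]]); return M[:3,3],M[:3,:3]@d
def onz(c,u,v,z):
    o,d=ray(c,u,v); return o+d*(z-o[2])/d[2]
def proj(c,p):
    q=c['world_to_cam']@np.append(p,1); q=c['intrinsics']@[q[0],-q[1],-q[2]]; return q[:2]/q[2]
E
python3 - <<'E'
from h import *
o=ctrl.get_obs(); print(o, ctrl.nose_length)
for n in('top','scene'):
    c=grab(n); cv2.imwrite(f'pics/{n}0.png',c['color'][...,::-1]); print(c['intrinsics'],c['world_to_cam'],{k for k in c})
E
```

```text
pics
{'t': 0.0, 'joint_positions': array([-1.28489784e+00,  2.64750728e-01,  1.60536741e+00, -3.50588043e-05,
        1.27367945e+00, -3.68905527e-02]), 'qvel': array([ 0.00063755,  0.00034235, -0.00118755,  0.00249911, -0.00042923,
       -0.00042965]), 'joint_torque': array([ 1.59888710e-03, -5.15110946e+01, -3.67316043e+01, -1.07273095e-04,
        1.31310974e-02,  2.74225255e-05]), 'tool_pos': array([ 0.21392481, -0.63950216,  0.25496714]), 'orientation': array([-3.09860703e+00, -5.04502526e-01,  4.82002675e-04]), 'wrist_force': array([0.78581186, 0.70321729, 0.28312466]), 'moment': array([-0.0254263 ,  0.01122811,  0.06684247]), 'gripper_force': 0.0, 'gripper_width': 0.08524161816268463} 0.025
[[543.81457471   0.         319.24349225]
 [  0.         543.81457471 246.3078844 ]
 [  0.           0.           1.        ]] [[ 1.04038518e-03 -9.99963359e-01 -8.49690373e-03 -3.20052162e-02]
 [ 9.95577595e-01  2.37572403e-04  9.39425113e-02 -6.24043717e-01]
 [-9.39370505e-02 -8.55706338e-03  9.95541364e-01 -1.40203412e+00]
 [ 0.00000000e+00  0.00000000e+00  0.00000000e+00  1.00000000e+00]] {'color', 'world_to_cam', 'z_map', 'intrinsics'}
[[504.64870756   0.         322.06839646]
 [  0.         504.64870756 239.57367358]
 [  0.           0.           1.        ]] [[ 0.72621322  0.68746089 -0.00344771 -0.41202006]
 [-0.40606447  0.43299037  0.80475523  0.17887763]
 [ 0.55473057 -0.5830239   0.59359677 -1.45948986]
 [ 0.          0.          0.          1.        ]] {'color', 'world_to_cam', 'z_map', 'intrinsics'}
```

View pics/top0.png

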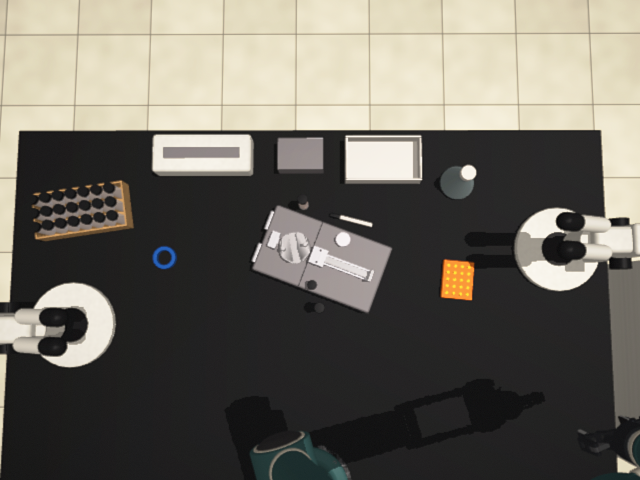

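View pics/scene0.png

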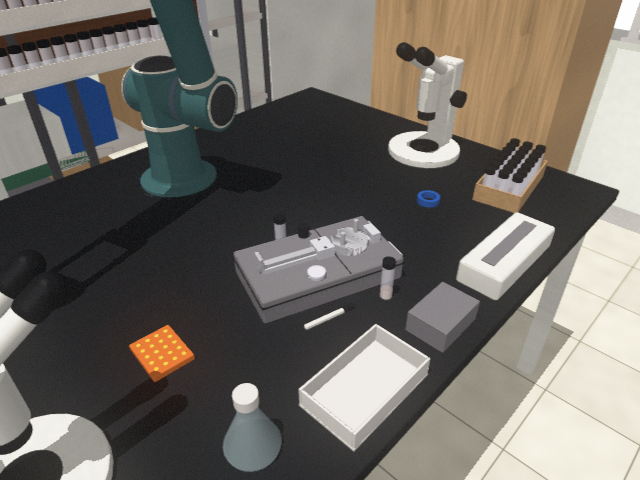

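The top view shows the case centred near (322,259), disc at (295,248), keeper at (273,240), guide at (318,257), and bar tab near (370,275). I'll enlarge both views.

```bash
python3 - <<'E'
from h import *
a=load('top')['color'][190:325,240:405]; b=load('scene')['color'][205:320,230:410]
a=cv2.resize(a,(660,540),interpolation=cv2.INTER_CUBIC); b=cv2.resize(b,(720,460),interpolation=cv2.INTER_CUBIC)
cv2.imwrite('pics/a.png',a[...,::-1]);cv2.imwrite('pics/b.png',b[...,::-1])
E
```

```text
(no output)
```

View pics/a.png

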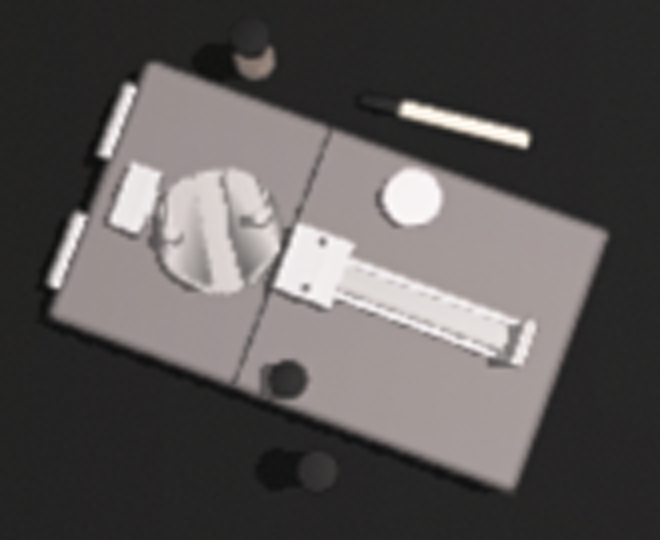

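View pics/b.png

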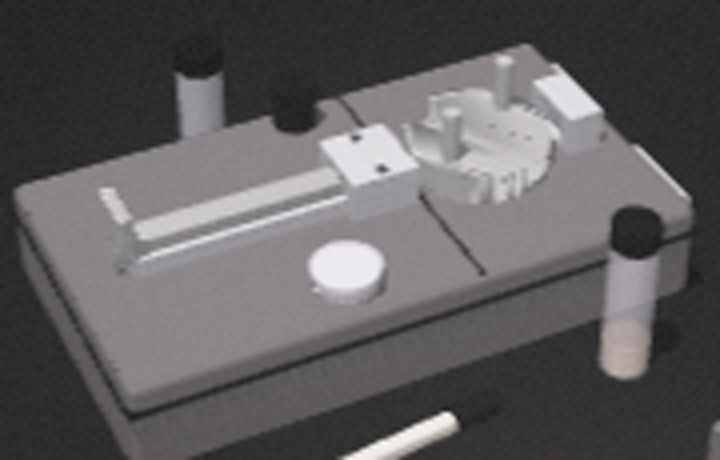

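The crops show the pin tops in the scene view at about (343,233) and (356,220). In the top view the slot runs from about (291,235) to (298,261), and the case corners are clear.

```bash
python3 - <<'E'
from h import *
t=load('top');s=load('scene')
g=lambda u,v,z:onz(t,240+(u+.5)/4-.5,190+(v+.5)/4-.5,z)
# case outline (bright vs black) in crop
im=cv2.cvtColor(t['color'],cv2.COLOR_RGB2GRAY); m=np.zeros_like(im); m[190:325,240:405]=(im[190:325,240:405]>75)
m=cv2.morphologyEx(m,cv2.MORPH_CLOSE,np.ones((5,5)))
m=cv2.morphologyEx(m,cv2.MORPH_OPEN,np.ones((13,13)))
cs=max(cv2.findContours(m,0,cv2.CHAIN_APPROX_NONE)[0],key=cv2.contourArea)[:,0]
P=np.array([onz(t,u,v,.06)[:2] for u,v in cs],np.float32)*1000
(c,wh,a)=cv2.minAreaRect(P); print('case rect',c,wh,a)
cor=np.array([g(*p,.06)[:2] for p in[(150,63),(607,235),(512,490),(50,315)]]);print(cor.mean(0),[np.linalg.norm(cor[i]-cor[i-1]) for i in range(4)])
f=(cor[0]+cor[3]-cor[1]-cor[2]);print('yaw',np.arctan2(f[1],f[0]))
ps=[]
for p in[(452,110),(504,60)]:
    q=onz(s,230+(p[0]+.5)/4-.5,205+(p[1]+.5)/4-.5,.108);ps.append(q);print('pin',q)
print('mid',(ps[0]+ps[1])/2,np.linalg.norm(ps[0]-ps[1]))
print('disc top',g(220,232,.078),'slot ends',g(205,178,.078),g(230,285,.078))
print('guide',g(314,265,.084),'keeper',g(135,199,.084),'tabtop',g(524,342,.099))
for p in[(252,38),(412,197),(288,380),(317,472)]: print(p,g(*p,{38:.1,197:.072,380:.088,472:.1}[p[1]]))
E
```

```text
case rect (594.6908569335938, -34.76493835449219) (328.66058349609375, 182.9356689453125) 69.32437896728516
[ 0.59022702 -0.03862514] [np.float64(0.17530399273713523), np.float64(0.3154466627602075), np.float64(0.1743446636186257), np.float64(0.31579914789386865)]
yaw 1.2094415251759734
pin [0.62192759 0.00531409 0.108     ]
pin [0.61160381 0.05929369 0.108     ]
mid [0.6167657  0.03230389 0.108     ] 0.0549579641008004
disc top [0.61608507 0.03056065 0.078     ] slot ends [0.65063057 0.04030405 0.078     ] [0.58233888 0.02403846 0.078     ]
guide [ 0.59461664 -0.02927539  0.084     ] keeper [0.63652687 0.08425278 0.084     ] tabtop [ 0.54547904 -0.16015362  0.099     ]
(252, 38) [0.73692638 0.00983279 0.1       ]
(412, 197) [ 0.63912132 -0.09170211  0.072     ]
(288, 380) [ 0.52202688 -0.01311063  0.088     ]
(317, 472) [ 0.46495934 -0.03146034  0.1       ]
```

```bash
python3 -m jog '[[[0,0,0,0,0,-0.0403,255],[0,0,0,0,0,-0.0403,255],[0,0,0,0,0,-0.0403,255],[0,0,0,0,0,0,255]]]'
cat >> h.py <<'E'
from scipy.spatial.transform import Rotation as R
YAW=1.212; D=np.array([.6165,.0313])
def state():
    o=ctrl.get_obs(); r=R.from_rotvec(o['orientation']).as_matrix(); return o,r
def to(x,y,z):
    o,r=state(); d=r.T@(np.array([x,y,z])-o['tool_pos'])
    print('t',o['t'],'pos',o['tool_pos'].round(4),'yaw',np.arctan2(r[1,0],r[0,0]).round(4),'zax',r[:,2].round(3),'need m',d.round(4),'units',(d/.3).round(4),'F',o['wrist_force'].round(1),'w',o['gripper_width'])
def case(x,y): 
    c,s=np.cos(YAW),np.sin(YAW); return D+np.array([c*(x-.075)-s*y,s*(x-.075)+c*y])
E
python3 - <<'E'
from h import *
to(.5995,-.0169,.255)
E
```

```text
t: 0.6
tool_pos: [0.214, -0.6398, 0.2556]
orientation: [-2.949, -1.079, -0.0]
wrist_force: [0.3, -0.3, 0.2]
gripper_width: 0.012
gripper_force: 0.0
t 0.6 pos [ 0.214  -0.6398  0.2556] yaw 0.7012 zax [-0.     0.001 -1.   ] need m [ 0.6964 -0.2272  0.0012] units [ 2.3213 -0.7575  0.0039] F [ 0.3 -0.3  0.2] w 0.011963381055231167
```

```bash
python3 -m jog '[[[0.145,-0.047,0,0,0,0,255],[0.145,-0.047,0,0,0,0,255],[0.145,-0.047,0,0,0,0,255],[0.145,-0.047,0,0,0,0,255],[0.145,-0.047,0,0,0,0,255],[0.145,-0.047,0,0,0,0,255],[0.145,-0.047,0,0,0,0,255],[0.145,-0.047,0,0,0,0,255],[0.145,-0.047,0,0,0,0,255],[0.145,-0.047,0,0,0,0,255]]]' >/dev/null;  python3 -m jog '[[[0.145,-0.047,0,0,0,0,255],[0.145,-0.047,0,0,0,0,255],[0.145,-0.047,0,0,0,0,255],[0.145,-0.047,0,0,0,0,255],[0.145,-0.047,0,0,0,0,255],[0.145,-0.047,0,0,0,0,255],[0,0,0,0,0,0,255],[0,0,0,0,0,0,255]]]' >/dev/null
python3 - <<'E'
from h import *
to(.5995,-.0169,.113)
E
```

```text
t 2.85 pos [ 0.5991 -0.0183  0.2559] yaw 0.702 zax [-0.001 -0.    -1.   ] need m [ 0.0014 -0.0008  0.1429] units [ 0.0048 -0.0025  0.4762] F [-1.1 -0.  -0.4] w 0.00022800303016023646
```

```bash
python3 -m jog '[[[0,0,0.09,0,0,0,255],[0,0,0.09,0,0,0,255],[0,0,0.09,0,0,0,255],[0,0,0.08,0,0,0,255],[0,0,0,0,0,0,255]]]'
python3 - <<'E'
from h import *
to(.5995,-.0169,.113)
ims=[]
for n,(v,u) in{'top':(180,230),'scene':(180,260)}.items():
    c=grab(n); ims.append(cv2.resize(c['color'][v:v+120,u:u+160],(640,480),interpolation=cv2.INTER_CUBIC)[:, :400] if 0 else cv2.resize(c['color'][v:v+120,u:u+100],(400,480),interpolation=cv2.INTER_CUBIC))
cv2.imwrite('pics/c.png',np.hstack(ims)[...,::-1])
E
```

```text
t: 3.48
tool_pos: [0.5969, -0.0194, 0.1489]
orientation: [-2.949, -1.077, 0.008]
wrist_force: [0.4, -0.6, 0.6]
gripper_width: -0.0
gripper_force: 0.0
t 3.475 pos [ 0.5969 -0.0194  0.1489] yaw 0.7001 zax [-0.005  0.    -1.   ] need m [ 0.0038 -0.0001  0.0359] units [ 0.0126 -0.0003  0.1195] F [ 0.4 -0.6  0.6] w -1.1949605400385676e-05
```

View pics/c.png

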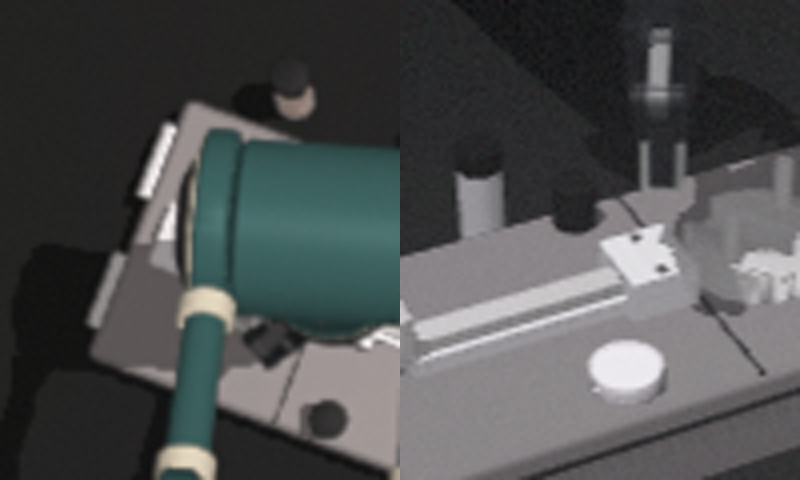

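The tips (scene pixel about (326,227)) sit behind pin_a (about (343,233)), as planned. Next I descend, push most of the way, and look again.

```bash
python3 -m jog '[[[0.006,0,0.06,0,0,0,255],[0.006,0,0.058,0,0,0,255],[0,0,0,0,0,0,255]]]'
python3 -m jog '[[[0.02,0,0,0,0,0,255],[0.02,0,0,0,0,0,255],[0.02,0,0,0,0,0,255],[0.02,0,0,0,0,0,255],[0.02,0,0,0,0,0,255],[0.015,0,0,0,0,0,255],[0,0,0,0,0,0,255]]]'
python3 - <<'E'
from h import *
u=np.array([np.cos(.7),np.sin(.7)]);v=np.array([u[1],-u[0]])
e=D-.0023*u+.026*v; to(*e,.113)
c=grab('scene'); cv2.imwrite('pics/d.png',cv2.resize(c['color'][190:290,300:420],(720,600),interpolation=cv2.INTER_CUBIC)[...,::-1])
E
```

```text
t: 3.95
tool_pos: [0.6004, -0.0156, 0.1133]
orientation: [-2.948, -1.081, 0.007]
wrist_force: [0.2, 0.7, -0.3]
gripper_width: 0.0004
gripper_force: 0.0
t: 4.82
tool_pos: [0.629, 0.0061, 0.1161]
orientation: [2.949, 1.081, 0.0]
wrist_force: [-0.8, -2.0, -0.8]
gripper_width: -0.0003
gripper_force: 1.0
t 4.825 pos [0.629  0.0061 0.1161] yaw 0.7029 zax [ 0.    -0.001 -1.   ] need m [ 0.0044 -0.0014  0.0031] units [ 0.0146 -0.0045  0.0104] F [-0.8 -2.  -0.8] w -0.00027898681327089047
```

View pics/d.png

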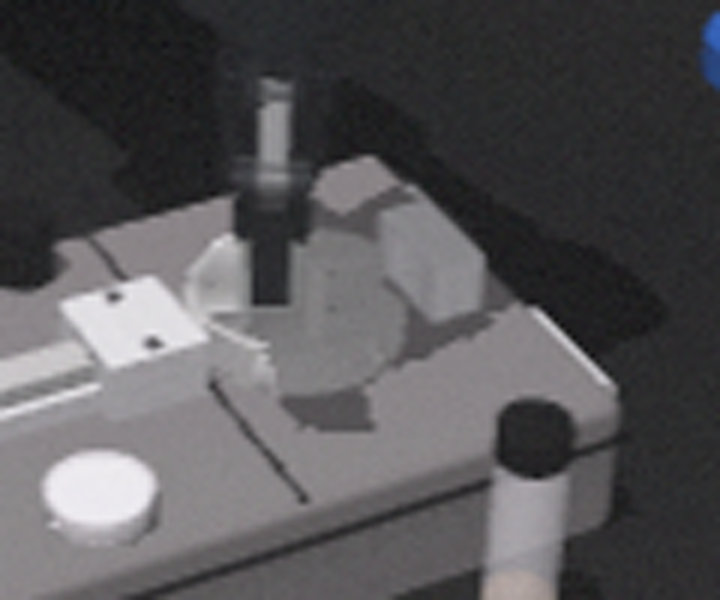

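The finger (tip about pixel (345,240)) is pushing the pin, seen just to its right at about (353,232). The shadow makes it low contrast, so I'll measure it with the depth map.

```bash
cat >> h.py <<'E'
def cloud(c):
    vv,uu=np.mgrid[0:480,0:640]; z=c['z_map']; K=c['intrinsics']
    p=np.stack([(uu-K[0,2])*z/K[0,0],-(vv-K[1,2])*z/K[1,1],-z,np.ones_like(z)],-1)
    return (p@np.linalg.inv(c['world_to_cam']).T)[...,:3]
def cf(p):
    d=p[...,:2]-D;c,s=np.cos(YAW),np.sin(YAW)
    return np.stack([1000*(d@[c,s])+75,1000*(d@[-s,c])],-1)
E
python3 - <<'E'
from h import *
c=load('scene');P=cloud(c);q=cf(P);z=P[...,2]*1000
m=(abs(q[...,0]-75)<45)&(abs(q[...,1])<45)&(z>88)&(z<113)
for v,u in np.argwhere(m): print(u,v,q[v,u].round(0),z[v,u].round(0),c['color'][v,u].mean().round(0),end=' | ')
E
```

```text
341 233 [ 45. -21.] 112.0 98.0 | 351 233 [ 66. -26.] 109.0 124.0 | 352 233 [ 69. -25.] 107.0 123.0 | 353 233 [ 71. -26.] 108.0 124.0 | 354 233 [ 72. -28.] 109.0 125.0 | 340 234 [ 44. -18.] 108.0 135.0 | 341 234 [ 45. -21.] 110.0 98.0 | 349 234 [ 60. -28.] 110.0 120.0 | 350 234 [ 60. -32.] 112.0 118.0 | 351 234 [ 65. -28.] 108.0 125.0 | 352 234 [ 65. -32.] 110.0 126.0 | 353 234 [ 70. -28.] 106.0 123.0 | 354 234 [ 69. -33.] 110.0 125.0 | 340 235 [ 43. -21.] 108.0 138.0 | 341 235 [ 44. -23.] 109.0 111.0 | 343 235 [ 45. -30.] 113.0 46.0 | 346 235 [ 51. -32.] 113.0 45.0 | 347 235 [ 53. -33.] 113.0 49.0 | 349 235 [ 58. -32.] 110.0 120.0 | 350 235 [ 60. -32.] 109.0 118.0 | 351 235 [ 66. -26.] 104.0 122.0 | 352 235 [ 65. -33.] 109.0 129.0 | 353 235 [ 67. -33.] 108.0 129.0 | 354 235 [ 69. -33.] 108.0 116.0 | 340 236 [ 43. -21.] 105.0 142.0 | 341 236 [ 44. -23.] 106.0 113.0 | 342 236 [ 43. -30.] 111.0 46.0 | 343 236 [ 45. -30.] 111.0 49.0 | 344 236 [ 45. -34.] 113.0 45.0 | 345 236 [ 49. -31.] 110.0 44.0 | 346 236 [ 51. -32.] 111.0 47.0 | 347 236 [ 53. -33.] 110.0 51.0 | 348 236 [ 54. -35.] 111
[... 2036 characters left out ...]
119.0 | 351 240 [ 65. -30.] 94.0 127.0 | 352 240 [ 66. -32.] 95.0 127.0 | 353 240 [ 66. -35.] 97.0 128.0 | 354 240 [ 71. -30.] 92.0 121.0 | 341 241 [ 45. -23.] 93.0 132.0 | 342 241 [ 47. -23.] 93.0 119.0 | 343 241 [ 49. -24.] 93.0 120.0 | 344 241 [ 50. -26.] 93.0 117.0 | 345 241 [ 53. -25.] 92.0 119.0 | 346 241 [ 55. -26.] 92.0 121.0 | 347 241 [ 55. -29.] 94.0 118.0 | 348 241 [ 58. -29.] 93.0 120.0 | 349 241 [ 59. -32.] 95.0 118.0 | 351 241 [ 63. -32.] 93.0 128.0 | 352 241 [ 65. -34.] 94.0 129.0 | 353 241 [ 68. -31.] 91.0 127.0 | 354 241 [ 70. -33.] 92.0 113.0 | 351 242 [ 64. -31.] 90.0 128.0 | 352 242 [ 64. -34.] 92.0 128.0 | 353 242 [ 68. -33.] 90.0 128.0 | 354 242 [ 70. -33.] 89.0 122.0 |
```

```bash
python3 - <<'E'
from h import *
c=load('scene')
for a in np.arange(-.4,.11,.05):
    p=case(.075+.028*np.sin(a),-.028*np.cos(a)); print(round(a,2),proj(c,[*p,.108]).round(2),proj(c,[*p,.095]).round(2))
g=c['color'].mean(-1)
print(g[236:241,346:360].mean(0).round(0)); print(g[228:238,352:354].mean(1).round(0))
E
```

```text
-0.4 [350.13 233.6 ] [349.95 238.64]
-0.35 [350.8  233.57] [350.61 238.61]
-0.3 [351.47 233.52] [351.27 238.56]
-0.25 [352.12 233.45] [351.93 238.48]
-0.2 [352.77 233.35] [352.57 238.39]
-0.15 [353.41 233.24] [353.2  238.28]
-0.1 [354.03 233.12] [353.82 238.15]
-0.05 [354.65 232.97] [354.43 238.  ]
-0.0 [355.24 232.8 ] [355.02 237.84]
0.05 [355.82 232.62] [355.6  237.66]
0.1 [356.38 232.42] [356.16 237.46]
[ 47.  54.  94. 121. 119. 125. 129. 129. 122. 119. 121. 119. 120. 118.]
[105. 122. 120. 118. 119. 123. 125. 129. 129. 128.]
```

```bash
python3 -m jog '[[[0.008,0,0,0,0,0,255],[0.0085,0,0,0,0,0,255],[0,0,0,0,0,0,255],[0,0,0,0,0,0,255],[0,0,0,0,0,0,255]]]'
python3 - <<'E'
from h import *
to(.62,0,.113)
E
python3 -m jog '[[[-0.03,0,0,0,0,0,255],[-0.05,0,0,0,0,0,255],[0,0,-0.1,0,0,0,255],[0,0,-0.1,0,0,0,255],[-0.2,0,-0.1,0,0,0,255],[-0.2,0,-0.1,0,0,0,255],[-0.2,0,0,0,0,0,255],[-0.2,0,0,0,0,0,255],[0,0,0,0,0,0,255]]]'
python3 - <<'E'
from h import *
ims=[]
for n,(v,u) in{'top':(210,250),'scene':(200,310)}.items():
    c=grab(n); ims.append(cv2.resize(c['color'][v:v+80,u:u+66],(396,480),interpolation=cv2.INTER_CUBIC))
cv2.imwrite('pics/e.png',np.hstack(ims)[...,::-1]); to(.62,0,.113)
E
```

```text
t: 5.5
tool_pos: [0.6323, 0.01, 0.1159]
orientation: [-2.949, -1.081, -0.0]
wrist_force: [-1.5, -1.8, 2.1]
gripper_width: -0.0003
gripper_force: 0.9
t 5.5 pos [0.6323 0.01   0.1159] yaw 0.7026 zax [ 0.  0. -1.] need m [-0.0159 -0.0003  0.0029] units [-0.0529 -0.0012  0.0097] F [-1.5 -1.8  2.1] w -0.00026297739072492405
t: 6.62
tool_pos: [0.4337, -0.1577, 0.2315]
orientation: [2.952, 1.073, -0.001]
wrist_force: [-0.3, 0.2, 0.3]
gripper_width: 0.0
gripper_force: 0.0
t 6.725 pos [ 0.4366 -0.1562  0.2319] yaw 0.7002 zax [ 0.001  0.    -1.   ] need m [ 0.2408 -0.0013  0.1192] units [ 0.8026 -0.0044  0.3973] F [0.3 0.6 0. ] w -8.454987842228962e-06
```

View pics/e.png

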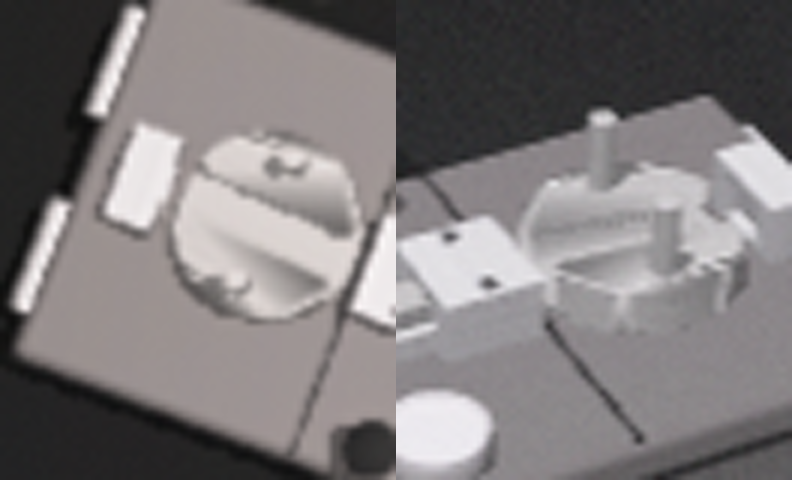

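Clear view: the slot now points at the guide. The pin tops in the scene are at about (354.8,233.5) and (343.8,219.3).

```bash
python3 - <<'E'
from h import *
s=load('scene');t=load('top')
A=onz(s,310+271.5/6-.5,200+205/6-.5,.108);B=onz(s,310+205.5/6-.5,200+117/6-.5,.108)
d=(A-B)[:2];print(A,B,'mid',(A+B)[:2]/2,np.linalg.norm(d),'pin line+90',np.arctan2(d[1],d[0])+np.pi/2)
# column centroids of pin shafts, subpixel, and slot-edge line in top view
g=s['color'].astype(float).mean(-1)
for r,u in((226,344),(240,355)): print(g[r-3:r+3,u-6:u+7].mean(0).round(0),'from',u-6)
h=lambda u,v,z=.078:onz(t,250+(u+.5)/6-.5,210+(v+.5)/6-.5,z)[:2]
for a,b in(((203,172),(352,238)),((180,205),(330,277))):
    q=h(*a)-h(*b);print('slot edge',np.arctan2(q[1],q[0]))
# guide & keeper with tops for yaw
T=lambda u,v,z:onz(t,240+(u+.5)/4-.5,190+(v+.5)/4-.5,z)[:2]
# bar/rail edges from first top crop
for a,b,z in(((350,262),(520,322),.07),((335,297),(505,357),.07)):
    q=T(*a,z)-T(*b,z);print('rail',np.arctan2(q[1],q[0]))
E
```

```text
[0.64396359 0.01842318 0.108     ] [0.59128526 0.04355565 0.108     ] mid [0.61762442 0.03098942] 0.05836649028811332 pin line+90 1.1256415926541101
[134. 134. 135. 136. 144. 151. 146. 133. 126. 129. 129. 131. 141.] from 338
[173. 173. 173. 162. 150. 150. 144. 137. 158. 183. 189. 196. 199.] from 349
slot edge 1.1531642259330046
slot edge 1.123274520127616
rail 1.2308636185565012
rail 1.2315525327923462
```

```bash
python3 -m jog '[[[0.15,0,0,0,0,0,255],[0.15,0,0,0,0,0,255],[0.15,0,0,0,0,0,255],[0.15,0,0,0,0,0,255],[0.08,0,0.1,0,0,0,255],[0,0,0.12,0,0,0,255],[0,0,0.1,0,0,0,255],[0,0,0.06,0,0,0,255],[0,0,0,0,0,0,255]]]'
python3 - <<'E'
from h import *
to(.6339,.0114,.114)
E
```

```text
t: 7.85
tool_pos: [0.5919, -0.023, 0.116]
orientation: [-2.948, -1.082, 0.005]
wrist_force: [-0.1, -0.5, 0.7]
gripper_width: -0.0003
gripper_force: 0.0
t 7.85 pos [ 0.5919 -0.023   0.116 ] yaw 0.7036 zax [-0.003  0.    -1.   ] need m [0.0543 0.0009 0.0018] units [0.1808 0.0031 0.0061] F [-0.1 -0.5  0.7] w -0.00028861720472024024
```

```bash
python3 -m jog '[[[0.05,0.003,0,0,0,0,255],[0.05,0,0,0,0,0,255],[0.02,0,0,0,0,0,255],[0,0,0,0,0,0,255],[0,0,0,0,0,0,255]]]' >/dev/null
python3 - <<'E'
from h import *
to(.6339,.0114,.114)
E
```

```text
t 8.475 pos [ 0.6206 -0.0013  0.1178] yaw 0.7027 zax [-0. -0. -1.] need m [ 0.0183 -0.0011  0.0038] units [ 0.0611 -0.0038  0.0126] F [ 0.2 -0.1  0. ] w 0.00018323791747460594
```

```bash
python3 -m jog '[[[0.03,-0.002,0.01,0,0,0,255],[0.02,0,0,0,0,0,255],[0.008,0,0,0,0,0,255],[0,0,0,0,0,0,255],[0,0,0,0,0,0,255],[0,0,0,0,0,0,255]]]' >/dev/null
python3 - <<'E'
from h import *
to(.6339,.0114,.114)
E
```

```text
t 9.225 pos [0.6332 0.0104 0.1145] yaw 0.7025 zax [-0.001  0.    -1.   ] need m [ 0.0012 -0.0003  0.0005] units [ 0.0038 -0.0009  0.0015] F [-3.4 -0.3 -0.9] w -0.0005279147868690418
```

```bash
python3 -m jog '[[[0.005,0,0,0,0,0,255],[0,0,0,0,0,0,255],[0,0,0,0,0,0,255],[0,0,0,0,0,0,255]]]' >/dev/null
python3 - <<'E'
from h import *
to(.6339,.0114,.114)
E
python3 -m jog '[[[-0.03,0,0,0,0,0,255],[-0.05,0,0,0,0,0,255],[0,0,-0.1,0,0,0,255],[0,0,-0.1,0,0,0,255],[-0.2,0,-0.1,0,0,0,255],[-0.2,0,-0.1,0,0,0,255],[-0.2,0,0,0,0,0,255],[-0.2,0,0,0,0,0,255],[0,0,0,0,0,0,255]]]' >/dev/null
python3 - <<'E'
from h import *
ims=[]
for n,(v,u) in{'top':(210,250),'scene':(200,310)}.items():
    c=grab(n); ims.append(cv2.resize(c['color'][v:v+80,u:u+66],(396,480),interpolation=cv2.INTER_CUBIC))
cv2.imwrite('pics/f.png',np.hstack(ims)[...,::-1]); to(*case(-.165,0),.2)
E
```

```text
t 9.725 pos [0.634  0.0115 0.1145] yaw 0.7026 zax [-0.002  0.    -1.   ] need m [-0.0001  0.      0.0005] units [-0.0004  0.      0.0015] F [-4.6 -1.5  1.5] w 0.00014793535173933696
t 10.95 pos [ 0.4395 -0.1546  0.2312] yaw 0.7002 zax [ 0.002 -0.    -1.   ] need m [0.0459 0.0894 0.0314] units [0.1529 0.298  0.1048] F [1.3 0.2 0.6] w 0.0002854744192137547
```

View pics/f.png

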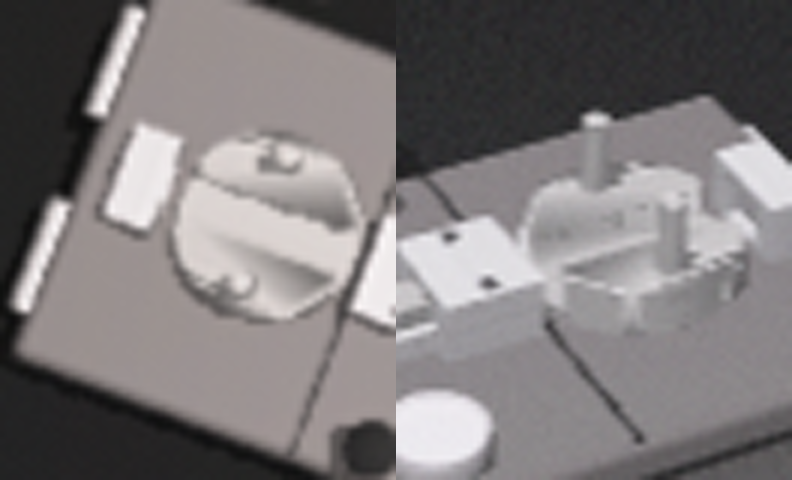

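The slot now looks parallel to the bar line. The pin tops are at about (355.6,233) and (342.9,219.5), roughly 0.07 rad further on; I'll check numerically.

```bash
python3 - <<'E'
from h import *
s=load('scene');t=load('top')
A=onz(s,310+276.5/6-.5,200+202/6-.5,.108);B=onz(s,310+200.5/6-.5,200+120/6-.5,.108)
d=(A-B)[:2];print(A,B,'mid',(A+B)[:2]/2,np.linalg.norm(d),np.arctan2(d[1],d[0])+np.pi/2)
h=lambda u,v,z=.078:onz(t,250+(u+.5)/6-.5,210+(v+.5)/6-.5,z)[:2]
q=h(195,180)-h(350,233);print('slot edge',np.arctan2(q[1],q[0]))
A=h(287,155,.108);B=h(238,283,.108);d=A-B;print('top pins',A,B,np.linalg.norm(d),np.arctan2(d[1],d[0])+np.pi/2)
e=case(-.165,0);print(e)
# tab by depth
P=cloud(s);q=cf(P);z=P[...,2]*1000;m=(abs(q[...,1])<18)&(z>85)&(z<104)&(q[...,0]<-100)&(q[...,0]>-160);print(m.sum(),np.median(q[m],0))
E
```

```text
[0.64407145 0.02096619 0.108     ] [0.59124743 0.04087817 0.108     ] mid [0.61765944 0.03092218] 0.05645231186244446 1.2103176979852344
slot edge 1.2407017135727958
top pins [0.64388115 0.0221404 ] [0.5905707  0.04217031] 0.05694911616200272 1.2113928629976973
[ 0.53222461 -0.19341684]
79 [-130.8448755    -5.35011438]
```

```bash
python3 -m jog '[[[0.051,0.1,0,0,0,0,255],[0.051,0.1,0,0,0,0,255],[0.051,0.1,0,0,0,0,255],[0,0,0,0,0,-0.0543,255],[0,0,0,0,0,-0.0543,255],[0,0,0,0,0,-0.0543,255],[0,0,0,0,0,0,255],[0,0,0,0,0,0,255]]]' >/dev/null
python3 - <<'E'
from h import *
to(*case(-.165,0),.103)
E
```

```text
t 11.95 pos [ 0.5336 -0.1923  0.2305] yaw 1.2128 zax [ 0.  0. -1.] need m [-0.0015 -0.0009  0.1275] units [-0.0051 -0.0029  0.4252] F [ 0.1  0.  -0.2] w -0.00017610803776129294
```

```bash
python3 -m jog '[[[-0.005,-0.003,0.11,0,0,0,255],[0,0,0.11,0,0,0,255],[0,0,0.11,0,0,0,255],[0,0,0.085,0,0,0,255],[0,0,0,0,0,0,255],[0,0,0,0,0,0,255]]]' 
python3 - <<'E'
from h import *
to(*case(-.145,0),.103)
c=grab('scene'); cv2.imwrite('pics/g.png',cv2.resize(c['color'][190:290,230:370],(770,550),interpolation=cv2.INTER_CUBIC)[...,::-1])
E
```

```text
t: 12.7
tool_pos: [0.5324, -0.1942, 0.1072]
orientation: [2.58, 1.791, 0.001]
wrist_force: [0.2, -0.9, 0.9]
gripper_width: 0.0001
gripper_force: 0.0
t 12.7 pos [ 0.5324 -0.1942  0.1072] yaw 1.2137 zax [ 0.001 -0.001 -1.   ] need m [ 0.0207 -0.0004  0.0042] units [ 0.069  -0.0013  0.014 ] F [ 0.2 -0.9  0.9] w 0.00013047734822762975
```

View pics/g.png

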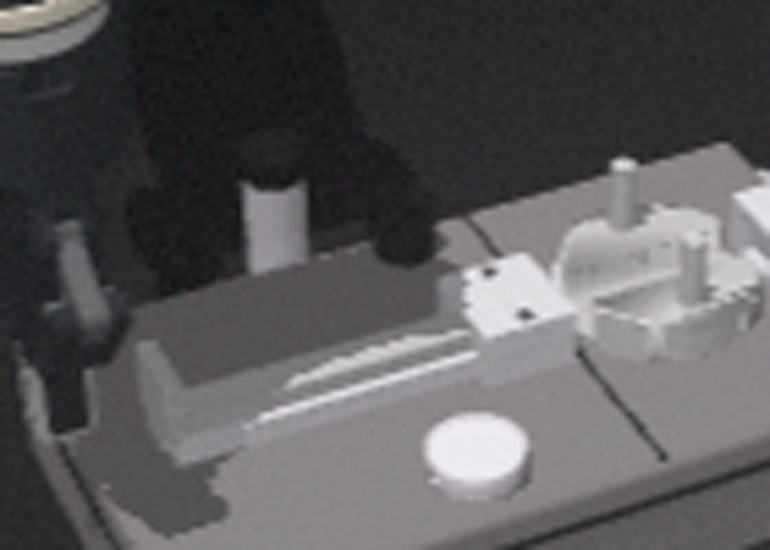

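Fingertips (about (243,266)) stand squarely behind the tab, and the slot is lined up. Now the push.

```bash
python3 -m jog '[[[0.04,-0.001,0.01,0,0,0,255],[0.04,0,0,0,0,0,255],[0.04,0,0,0,0,0,255],[0.04,0,0,0,0,0,255],[0.03,0,0,0,0,0,255],[0,0,0,0,0,0,255]]]' 
python3 - <<'E'
from h import *
to(*case(-.028,0),.103)
E
```

```text
t: 13.5
tool_pos: [0.5515, -0.1393, 0.1031]
orientation: [-2.579, -1.793, -0.001]
wrist_force: [-0.8, 0.4, 0.0]
gripper_width: -0.0001
gripper_force: 0.0
t 13.5 pos [ 0.5515 -0.1393  0.1031] yaw 1.215 zax [ 0.     0.001 -1.   ] need m [0.0795 0.0012 0.0002] units [0.2651 0.0041 0.0007] F [-0.8  0.4  0. ] w -0.0001388244703119458
```

```bash
python3 -m jog '[[[0.03,0.002,0,0,0,0,255],[0.04,0.001,0,0,0,0,255],[0.04,0,0,0,0,0,255],[0.04,0,0,0,0,0,255],[0.04,0,0,0,0,0,255],[0.03,0,0,0,0,0,255],[0,0,0,0,0,0,255],[0,0,0,0,0,0,255]]]' 
python3 - <<'E'
from h import *
to(*case(-.028,0),.103)
c=grab('scene');P=cloud(c);q=cf(P);z=P[...,2]*1000
m=(abs(q[...,1])<20)&(z>88)&(z<100)&(q[...,0]<-5)&(q[...,0]>-45)&(c['color'].mean(-1)>75);print(m.sum(),q[m].min(0),np.median(q[m],0),q[m].max(0))
E
```

```text
t: 14.5
tool_pos: [0.575, -0.0786, 0.1031]
orientation: [-2.58, -1.792, -0.0]
wrist_force: [0.0, -1.1, -0.1]
gripper_width: -0.0003
gripper_force: 0.0
t 14.5 pos [ 0.575  -0.0786  0.1031] yaw 1.2145 zax [ 0.  0. -1.] need m [0.0145 0.0003 0.0001] units [0.0483 0.001  0.0004] F [ 0.  -1.1 -0.1] w -0.0002785215264754007
43 [-38.24082578 -18.84828662] [-29.25816845 -11.95705362] [-22.73941064   5.43298641]
```

Bar is travelling freely. Next I push gently to the stop while watching the force.

```bash
python3 -m jog '[[[0.02,0,0,0,0,0,255],[0.015,0,0,0,0,0,255],[0.01,0,0,0,0,0,255],[0.005,0,0,0,0,0,255],[0,0,0,0,0,0,255],[0,0,0,0,0,0,255]]]' 
python3 - <<'E'
from h import *
to(*case(-.028,0),.103)
E
python3 -m jog '[[[0.006,0,0,0,0,0,255],[0.004,0,0,0,0,0,255],[0,0,0,0,0,0,255],[0,0,0,0,0,0,255]]]' 
python3 - <<'E'
from h import *
to(*case(-.028,0),.103)
c=grab('scene'); cv2.imwrite('pics/i.png',cv2.resize(c['color'][190:290,270:410],(770,550),interpolation=cv2.INTER_CUBIC)[...,::-1])
E
```

```text
t: 15.3
tool_pos: [0.5804, -0.0647, 0.1033]
orientation: [2.58, 1.792, 0.001]
wrist_force: [-0.2, 0.7, -0.5]
gripper_width: -0.0
gripper_force: 0.0
t 15.3 pos [ 0.5804 -0.0647  0.1033] yaw 1.2143 zax [ 0.  0. -1.] need m [-0.0004  0.      0.0003] units [-0.0014  0.0001  0.0012] F [-0.2  0.7 -0.5] w -6.851634234729948e-06
t: 15.8
tool_pos: [0.581, -0.0631, 0.1033]
orientation: [2.579, 1.792, -0.002]
wrist_force: [-2.6, -4.0, 1.7]
gripper_width: 0.0001
gripper_force: 2.6
t 15.8 pos [ 0.581  -0.0631  0.1033] yaw 1.2146 zax [-0.    -0.002 -1.   ] need m [-0.0021  0.      0.0003] units [-0.0071  0.0002  0.0011] F [-2.6 -4.   1.7] w 0.00010536034858076489
```

```bash
for i in 1 ; do python3 -m jog '[[[0.006,0,0,0,0,0,255],[0.004,0,0,0,0,0,255],[0,0,0,0,0,0,255],[0,0,0,0,0,0,255]]]' ; done; python3 -m jog '[[[0.006,0,0,0,0,0,255],[0.004,0,0,0,0,0,255],[0,0,0,0,0,0,255],[0,0,0,0,0,0,255]]]'
python3 - <<'E'
from h import *
to(*case(-.028,0),.103)
E
```

```text
t: 16.35
tool_pos: [0.5811, -0.0629, 0.1034]
orientation: [2.576, 1.792, -0.009]
wrist_force: [-5.9, -13.6, 3.3]
gripper_width: 0.0002
gripper_force: 7.4
t: 16.85
tool_pos: [0.5812, -0.0628, 0.1035]
orientation: [2.574, 1.792, -0.015]
wrist_force: [-8.8, -23.9, 4.3]
gripper_width: -0.0001
gripper_force: 12.3
t 16.85 pos [ 0.5812 -0.0628  0.1035] yaw 1.2164 zax [-0.005 -0.01  -1.   ] need m [-0.0025 -0.      0.0005] units [-0.0085 -0.      0.0017] F [ -8.8 -23.9   4.3] w -8.80142762495913e-05
```

Hard stop reached at the expected place (force rises with no motion). Back off, rise, and verify.

```bash
python3 -m jog '[[[-0.04,0,0,0,0,0,255],[-0.1,0,0,0,0,0,255],[-0.1,0,-0.05,0,0,0,255],[-0.1,0,-0.15,0,0,0,255],[-0.1,0,-0.15,0,0,0,255],[-0.2,0,0,0,0,0,255],[-0.2,0,0,0,0,0,255],[0,0,0,0,0,0,255],[0,0,0,0,0,0,255]]]' 
python3 - <<'E'
from h import *
ims=[]
for n,(v,u) in{'top':(210,250),'scene':(200,300)}.items():
    c=grab(n); ims.append(cv2.resize(c['color'][v:v+80,u:u+80],(400,400),interpolation=cv2.INTER_CUBIC))
cv2.imwrite('pics/j.png',np.hstack(ims)[...,::-1]); P=cloud(c);q=cf(P);z=P[...,2]*1000
m=(abs(q[...,1])<17)&(z>88)&(z<102)&(q[...,0]<10)&(q[...,0]>-60);print(m.sum(),q[m].min(0),np.median(q[m],0),q[m].max(0))
E
```

```text
t: 17.98
tool_pos: [0.4955, -0.2922, 0.208]
orientation: [-2.58, -1.791, -0.002]
wrist_force: [-0.9, 0.3, -0.1]
gripper_width: -0.0002
gripper_force: 0.0
62 [-17.32125179 -16.49302317] [-14.93523186  -3.92831401] [-7.68409723 12.4386393 ]
```

View pics/j.png

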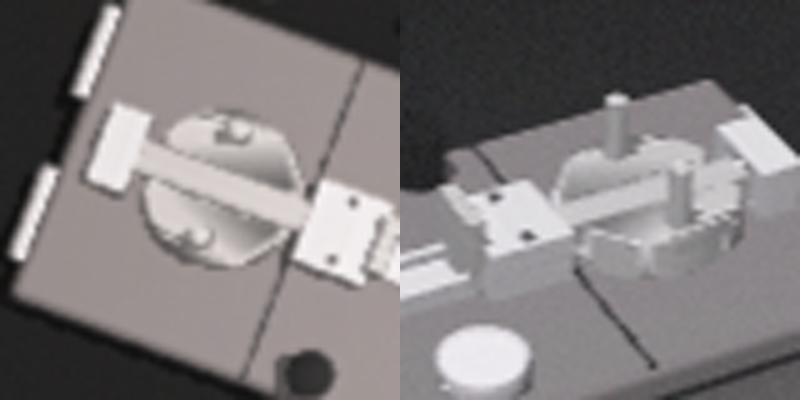

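The bar runs straight through the slot into the keeper (top crop (225,185) to (140,155)). The tab lies against the guide, and the arm is clear.

```bash
python3 -c "
from station import ctrl; print(ctrl.hand_in())"
```

```text
the job is handed in; nothing more can be done
None
```

The lid is locked and the job is handed in: I turned the disc into line by its pin, then pushed the bar through the slot into the keeper to a hard stop with its tab against the guide block; the hand-in returned no verdict.

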